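# Release a battery pack by its hidden latch

### The job

Free the battery pack in the charging dock: take the screwdriver from its wooden stand, put its blade down through the narrow slot in the dock's top, feel gently along the hidden ledge for the gap with the springy latch tab, and press the tab until the pack pops up. Then stand the screwdriver back in its stand and let go, leaving the pack popped up in the dock and everything else where it is. Never push hard with the blade: a light hand pressure is enough, and forcing it damages the dock.

Things in the scene. Friction and masses are not known exactly. Their poses are not given: they have to be found in the camera images.
- dock: Grey charging dock fixed on the bench, 119 (x) by 116 (y) mm, top face 95 mm high; the blade must never press on it or in it with more than 30 N. Origin on the bench under it, z up; its -x side (black panel with three lamps) faces roughly to the robot. The slot is in the front part of its top (x = -40 mm), the bay with the black battery pack behind it (x = 0 to 53 mm).
- slot (a point): Centre of the slot's mouth in the dock's top; axes as the dock's. Slot 50 mm long (y), 10 mm wide (x). 30 mm below lies a hidden hard ledge with one gap 14 mm long, its centre from -15 to +15 mm in y: find it by feel. In the gap, 33 to 43 mm below the mouth (varies), lies the springy latch tab: pressed 5 to 7 mm from there (4 to 13 N) it frees the pack; it stops hard at 8 mm.
- pack_top (a point): Centre of the top of the black battery pack (50 x 84 x 100 mm, about 0.2 kg), which stands in the dock's bay. Latched, it is 125 mm above the bench; released, a spring lifts it by itself by 16 mm to 141 mm and keeps it there. Axes as the dock's.
- screwdriver_grip (a point): Centre of the screwdriver's dark six-sided handle (95 mm long, 23 mm across flats, 28 mm across corners; tool 190 mm long, about 90 g). Its own y axis runs from blade to handle end, so y points up in the stand; its own z axis is square to a pair of flats, x points to a corner.
- screwdriver_tip (a point): End of the screwdriver's round 6.4 mm steel blade, 142 mm from the handle's centre; the bare blade is 94 mm long. Axes as the grip's.
- stand_hole (a point): Mouth of the 12 mm square hole in the top of the fixed wooden stand (block 60 x 60 mm, 98 mm high), hole 97 mm deep, straight down. The screwdriver stands in it blade down, its handle resting on the block, handle centre then about 48 mm above the mouth.
- tape_measure: Black tape measure, 34 x 76 x 60 mm, a bystander; origin under it.
- aerosol: Aerosol can, 66 mm across, 210 mm high, standing behind the dock, a bystander; origin under it.
There are look-alikes about, which are no part of the job. Leave any purple or white look-alike of the part that bears screwdriver_grip alone.

How it is judged:
By the outcome, as a careful person would: the job done as asked, in the order asked, and still so for the second after the job is handed in, with the robot touching nothing.
It also fails if it takes over 61 s, if anything falls off the work surface, if the arm or the gripper's body presses on something with over 40 N, if the wrist force passes 120 N, or if a joint passes its speed limit or range.

### The arm

A 7-joint arm with a two-finger parallel gripper is mounted at the origin on the work surface; the furniture and walls round the work are solid. World frame = base frame: x ahead of the robot, y to its left, z up, the work surface at z = 0. Lengths are in m, angles in rad, forces in N, time in s.
With the tool pointing down it reaches from about 0.4 to 0.875 m from the base axis. Payload 6.5 kg.
Tool frame: the origin (TCP) lies midway between the tips of the shut fingers; the grasp point (between the pads) lies 19 mm behind it (grip_depth is the distance from the TCP to the grasp point, in m); x points along the fingers, y is the direction in which the jaws open and shut, and the axes are right-handed (so a half turn about x gives the same grasp; the last joint's range is limited). The gripper opens to 85 mm and grips with 20 to 120 N. Pads are 22 mm wide; open, the fingers measure 114 mm over their backs; the gripper's body (76 mm by 85 mm) begins 54 mm behind the grasp point. The pads swing forward as they close: fully open they stand 13 mm farther back than shut.
Start: joints at [-1.412, 0.536, -0.004, 1.538, 0.003, 1.067, -0.071], TCP at [0.145, 0.634, 0.231] pointing down, gripper open.
Joint ranges: [-2.7, 2.7], [-0.37, 2.16], [-1.27, 1.26], [0.24, 2.4], [-1.31, 4.45], [0.19, 1.91], [-2.76, 2.76]. Speed limits (rad/s): [2.39, 2.39, 3.14, 3.14, 3.14, 3.14, 3.14].

### API

Orientations are given as a rotation vector (axis times angle).
In Python, from station import * gives the robot as it stands. Calls block until the motion is done:
- goto(position, orientation): joint-space move of the TCP to a pose.
- movel(position, ori=None, feed=0.15, f_stop=None): straight line of the TCP; ori=None keeps the orientation; feed is the mean speed in m/s. With f_stop (N) it stops when the force on the tool has changed by that much, and returns True; else False.
- set_joints(angles): joint-space move.
- gripper_open() and grab(): open the fingers fully, or close them until they stop; the grip force is fixed at half the most.
- sleep(seconds).
- solve_ik(position, orientation): joint angles nearest the present ones, or None.
- capture(name): name is "side" or "top" or "wrist"; returns a dict with "color" (420x560x3 uint8, blue, green, red), "K" (3x3 intrinsics, pixels), "k1" (the pictures are not rectified: a ray, as slopes to the right and down, at radius r is drawn at 1 + k1 r^2 times it, then the intrinsics apply), "rvec" (rotation vector, rad) and "tvec" (3), from world to camera coordinates, as OpenCV has them; the wrist camera has in their place "T_tool_cam" (4x4, takes a point from camera to tool coordinates, whose origin is the TCP and whose axes are the tool frame's). Camera axes: x right, y down, z forward; pixel columns grow to the right and rows downward; lengths in m; the calibration is good to about 2 mm. A picture is of the moment at which its call begins: read the wrist's pose just before it. There is no depth.
A pose or a line that the arm cannot do raises Unreachable and nothing moves.
- finish_job(): hands the job in, once; it reports no verdict.
Trained networks look in a picture, given as the dict that the camera call returned (one of the last four; its "shot" number tells which), for a name from the list of things; names that differ only in an ending like _2 or _b are one class to them, and where a whole thing is asked for, a point or a joint stands for the part that bears it (a point fixed in the world has none). Each returns a list of dicts, best first, with "conf" (0 to 1); they miss things now and then, are a little off and sometimes report something else, mostly with a low value. They report only what shows in the picture. A call takes as long as a camera call. They do not tell look-alikes from the thing itself.
- spot_in(thing, picture): "at" ([column, row] in pixels, amid what is visible of it).
- trace(thing, picture): "region" (420x560 bool, what is visible of it) and "at" ([column, row] in pixels, amid what is visible of it).
Readings, each from a call of its own:
- read_t(): time.
- read_joints(): joint angles.
- read_joint_vel(): joint speeds.
- read_joint_efforts(): joint torques, N m.
- read_tcp_pos(): TCP position.
- read_ee_rot(): TCP orientation.
- read_force(): force on the tool from outside, world axes, zero at the start.
- read_wrist_torque(): the same for the moment, N m.
- read_grip_width(): opening from 0.0 (shut) to 1.0 (fully open).
Only numpy, scipy, OpenCV 4.12 (cv2) and the standard library are available. Lean on these libraries where they do the work, as an engineer would, in place of code of your own. Each camera call takes 0.05 s, during which the arm holds its last target. There are 200 camera calls.

## Working session

There is one attempt and no reset: what is moved stays moved. The work goes in short steps, each a Python script; the robot and the scene stay as the last script left them, time stands still between calls to the robot, and variables do not carry over. Pictures are saved under pics/ and viewed, on a budget of 10 in all, crops included, one or two more only if the job needs it, and the job is handed in when it is done.

```bash
mkdir -p pics; ls; cat > h.py <<'E'
from station import *
import numpy as np, cv2
from scipy.spatial.transform import Rotation as R
def cam(p, pose=None):
    """returns (Rwc, origin) camera->world"""
    if "T_tool_cam" in p:
        T=np.eye(4); T[:3,:3]=R.from_rotvec(pose[1]).as_matrix(); T[:3,3]=pose[0]
        T=T@np.array(p["T_tool_cam"]); return T[:3,:3],T[:3,3]
    M=R.from_rotvec(np.ravel(p["rvec"])).as_matrix(); return M.T,-M.T@np.ravel(p["tvec"])
def ray(p,uv,pose=None):
    Rm,o=cam(p,pose); K=np.array(p["K"])
    d=np.array([(uv[0]-K[0,2])/K[0,0],(uv[1]-K[1,2])/K[1,1]]); s=d.copy()
    for _ in range(20): s=d/(1+p["k1"]*(s@s))
    v=Rm@np.array([s[0],s[1],1]); return o,v/np.linalg.norm(v)
def onz(r,z): o,v=r; return o+v*(z-o[2])/v[2]
def tri(rs):
    A=sum(np.eye(3)-np.outer(v,v) for o,v in rs); b=sum((np.eye(3)-np.outer(v,v))@o for o,v in rs)
    x=np.linalg.solve(A,b); return x,[np.linalg.norm((np.eye(3)-np.outer(v,v))@(x-o)) for o,v in rs]
def proj(p,X,pose=None):
    Rm,o=cam(p,pose); c=Rm.T@(np.array(X)-o); s=c[:2]/c[2]; s=s*(1+p["k1"]*(s@s)); K=np.array(p["K"])
    return [K[0,0]*s[0]+K[0,2],K[1,1]*s[1]+K[1,2]]
def pose(): return np.array(read_tcp_pos()),np.array(read_ee_rot())
E
cat > s1.py <<'E'
from h import *
print(read_t(),pose(),read_grip_width())
P={n:capture(n) for n in("side","top")}
for n,p in P.items():
    cv2.imwrite(f"pics/{n}1.png",p["color"]); print(n,cam(p)[1].round(3),p["k1"])
    for t in("dock","slot","pack_top","screwdriver_grip","screwdriver_tip","stand_hole","tape_measure","aerosol"):
        print(t,[(np.round(d["at"]).astype(int).tolist(),round(d["conf"],2)) for d in spot_in(t,p)])
cv2.imwrite("pics/both1.png",cv2.resize(np.hstack([P["side"]["color"],P["top"]["color"]]),(800,300)))
print(read_t())
E
python3 s1.py
```

```text
pics
0.0 (array([0.14475518, 0.63301511, 0.2303636 ]), array([ 0.17499306,  1.56365011, -0.1778231 ])) 0.9989576270418321
side [ 0.399 -0.568  0.834] -0.03858603267710462
dock [([202, 184], 0.65)]
slot [([201, 185], 0.9)]
pack_top [([216, 156], 0.95), ([245, 334], 0.71)]
screwdriver_grip [([243, 328], 0.88), ([227, 194], 0.87), ([264, 267], 0.7), ([258, 144], 0.62), ([236, 231], 0.6)]
screwdriver_tip [([259, 146], 0.92), ([226, 194], 0.91), ([244, 332], 0.76), ([237, 229], 0.63), ([264, 267], 0.61)]
stand_hole [([250, 353], 0.64)]
tape_measure [([275, 244], 0.67), ([244, 327], 0.57), ([197, 184], 0.56)]
aerosol [([289, 104], 0.68), ([252, 351], 0.58)]
top [ 0.49  -0.107  0.98 ] -0.04518802632523269
dock [([209, 260], 0.87)]
slot [([205, 266], 0.81)]
pack_top [([198, 241], 0.57)]
screwdriver_grip [([343, 245], 0.64), ([212, 201], 0.58), ([303, 253], 0.58), ([399, 281], 0.57), ([266, 249], 0.42)]
screwdriver_tip [([345, 245], 0.71), ([215, 200], 0.67), ([300, 254], 0.66), ([199, 155], 0.54), ([399, 281], 0.51)]
stand_hole []
tape_measure [([298, 221], 0.92)]
aerosol [([200, 156], 0.95)]
0.9
```

View pics/side1.png

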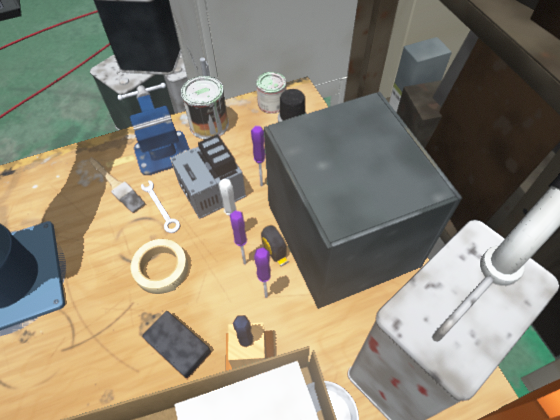

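View pics/top1.png

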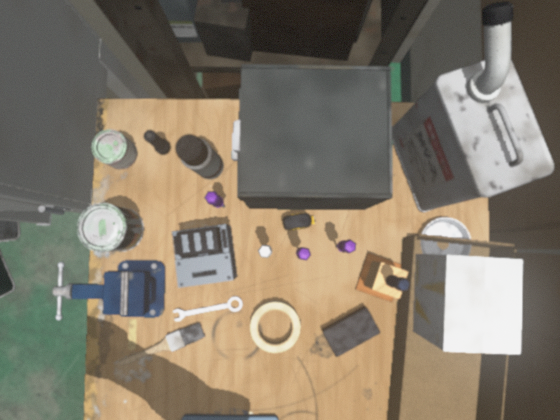

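The only dark six-sided handle standing in a wooden block is at side (243,328) / top (399,281). The purple ones at side (258,144), (237,229) and (263,267), and the white one at (227,194), are look-alikes. The dock is at side (205,180) / top (203,253). I'll triangulate these, then confirm in a wrist close-up.

```bash
cat > s2.py <<'E'
from h import *
S,T=capture("side"),capture("top")
for n,a,b in (("grip",(243,328),(399,281)),("slot",(201,185),(205,270)),("pack",(216,156),(198,241)),("purple1",(264,267),(345,245)),("purple2",(237,231),(303,253)),("purple3",(258,144),(213,200)),("white",(227,194),(265,251))):
    print(n,*tri([ray(S,a),ray(T,b)]))
g=tri([ray(S,(243,328)),ray(T,(399,281))])[0]
down=read_ee_rot()
M=R.from_rotvec(down).as_matrix(); print(M.round(2), capture("wrist")["T_tool_cam"])
# boxes near stand: white box top corner pixels
print("whitebox", [proj(T,(x,y,z)) for x,y,z in ((.4,-.3,.1),)], onz(ray(T,(415,255)),.15))
for yaw in np.arange(0,180,30):
    Mx=R.from_euler('z',yaw,degrees=True).as_matrix()@np.array([[0,0,1],[0,1,0],[-1,0,0]])
    q=[solve_ik([g[0],g[1],z],R.from_matrix(Mx).as_rotvec()) for z in (.13,.40)]
    print(yaw,[None if a is None else np.round(a,2) for a in q])
E
python3 s2.py
```

```text
grip [ 0.42264113 -0.33948619  0.16240207] [np.float64(0.0018864876473247136), np.float64(0.0018864876473246035)]
slot [0.44105896 0.05729961 0.03063001] [np.float64(0.0062327212794643806), np.float64(0.006232721279464439)]
pack [0.4970266  0.06239198 0.10245906] [np.float64(0.0018359062987781958), np.float64(0.0018359062987781827)]
purple1 [ 0.49308495 -0.23933289  0.13262917] [np.float64(0.00031124989252110047), np.float64(0.000311249892521127)]
purple2 [ 0.47452143 -0.15420384  0.1366953 ] [np.float64(0.0022258815730077093), np.float64(0.002225881573007884)]
purple3 [0.58099137 0.02659968 0.14133973] [np.float64(0.0002898903864390952), np.float64(0.00028989038643934147)]
white [ 0.47988639 -0.07922325  0.15336562] [np.float64(0.00030736875840158955), np.float64(0.0003073687584016496)]
[[ 0.    0.22  0.97]
 [ 0.    0.97 -0.22]
 [-1.    0.    0.  ]] [[-3.94930279e-04 -2.79137400e-01  9.60251090e-01 -1.43109367e-01]
 [ 9.99999478e-01  7.95016680e-04  6.42382985e-04 -5.47798907e-04]
 [-9.42728749e-04  9.60250842e-01  2.79136940e-01 -7.05438475e-02]
 [ 0.00000000e+00  0.00000000e+00  0
[... 166 characters left out ...]
57,  0.64,  1.93, -0.47,  0.79,  2.59]), array([ 0.75,  0.22, -0.18,  1.59,  0.04,  1.34,  2.13])]
30 [array([ 0.64,  0.49, -0.06,  1.9 ,  0.04,  0.75,  2.65]), array([ 1.17,  0.29, -0.72,  1.56,  0.19,  1.36,  2.52])]
60 [array([-0.16,  0.79,  1.09,  1.95, -0.86,  0.97, -2.31]), array([-0.31,  0.41,  1.25,  1.64, -0.39,  1.38, -2.68])]
90 [array([-0.16,  0.79,  1.09,  1.95, -0.86,  0.97, -1.78]), array([-0.24,  0.34,  1.1 ,  1.64, -0.31,  1.36, -2.24])]
120 [array([-0.16,  0.79,  1.09,  1.95, -0.86,  0.97, -1.26]), array([-0.24,  0.34,  1.1 ,  1.64, -0.31,  1.36, -1.71])]
150 [array([-0.16,  0.79,  1.09,  1.95, -0.86,  0.97, -0.73]), array([-0.24,  0.34,  1.1 ,  1.64, -0.31,  1.36, -1.19])]
```

```bash
cat >> h.py <<'E'
def ori(yaw):
    return R.from_matrix(R.from_euler('z',yaw,degrees=True).as_matrix()@np.array([[0,0,1],[0,1,0],[-1,0,0]])).as_rotvec()
import pickle
def view(name,pos,yaw,things):
    goto(pos,ori(yaw)); ps=pose(); p=capture("wrist"); D={}
    for t in things:
        L=trace(t,p); D[t]=L
        print(name,t,[(np.round(d["at"],1).tolist(),round(d["conf"],2),int(d["region"].sum())) for d in L])
    cv2.imwrite(f"pics/{name}.png",p["color"]); pickle.dump((p,ps,D),open(name+".pkl","wb"))
    return p,ps,D
E
cat > s3.py <<'E'
from h import *
S,T=capture("side"),capture("top"); print("rim",tri([ray(S,(310,348)),ray(T,(415,237))]))
p0,r0=pose(); movel(p0+[0,0,.17],feed=.25)
y=-45
for n,d in(("dA",(-.03,-.03)),("dB",(.03,.03))):
    view(n,[.45+d[0],.055+d[1],.36],y,("slot","pack_top","dock"))
for n,d in(("gA",(-.03,-.03)),("gB",(.03,.03))):
    view(n,[.424+d[0],-.34+d[1],.38],y,("screwdriver_grip","stand_hole"))
print(read_t(),np.round(read_joints(),2))
I=[cv2.imread(f"pics/{n}.png") for n in("dA","dB","gA","gB")]
cv2.imwrite("pics/w4.png",cv2.resize(np.vstack([np.hstack(I[:2]),np.hstack(I[2:])]),(800,600)))
E
python3 s3.py
```

```text
rim (array([ 0.51289663, -0.39248658,  0.10174843]), [np.float64(0.0015350330441274366), np.float64(0.001535033044127439)])
dA slot [([309.5, 167.7], 0.97, 7060)]
dA pack_top [([348.4, 203.3], 0.88, 3845)]
dA dock [([311.9, 168.3], 0.66, 7188)]
dB slot [([239.1, 164.9], 0.91, 6846)]
dB pack_top [([273.6, 200.8], 0.7, 3712), ([241.2, 167.8], 0.5, 6764)]
dB dock [([242.2, 166.4], 0.8, 6916)]
gA screwdriver_grip [([433.3, 155.7], 0.86, 1411), ([315.5, 177.8], 0.77, 798), ([486.8, 89.4], 0.74, 1700), ([531.4, 44.3], 0.64, 1355)]
gA stand_hole [([300.3, 153.6], 0.68, 3460)]
gB screwdriver_grip [([351.7, 155.2], 0.88, 915), ([404.5, 89.0], 0.76, 1287), ([233.8, 177.4], 0.73, 786), ([464.0, 35.8], 0.73, 1822), ([540.0, 55.7], 0.62, 321)]
gB stand_hole [([250.0, 154.3], 0.63, 3472)]
7.625 [-0.11  0.29  0.81  1.65 -0.22  1.3   1.51]
```

View pics/w4.png

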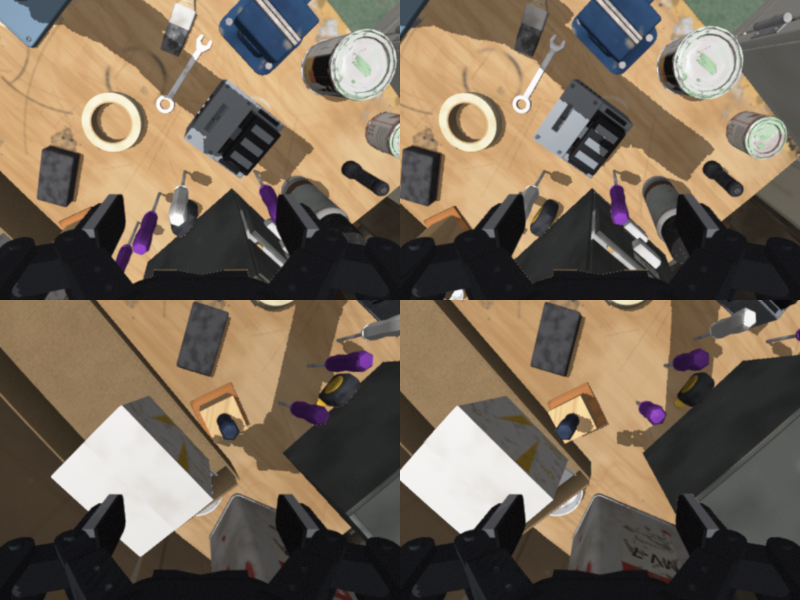

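The montage shows the dark handle in the wooden block at gA full-res (318,178) and gB (235,178), the white box rising close beside it, and the dock slot near gB-style dB (222,140). Next is an enlarged crop to confirm.

```bash
cat > s4.py <<'E'
from h import *
L={n:pickle.load(open(n+".pkl","rb")) for n in("dA","dB","gA","gB")}
r=lambda n,uv: ray(L[n][0],uv,L[n][1])
print("whitebox corners",tri([r("gA",(171,147)),r("gB",(80,147))]),tri([r("gA",(297,276)),r("gB",(214,276))]))
print("handle",tri([r("gA",(315.5,177.8)),r("gB",(233.8,177.4))]))
def crop(n,c,w,h,k):
    im=L[n][0]["color"][c[1]:c[1]+h,c[0]:c[0]+w]; return cv2.resize(im,None,fx=k,fy=k,interpolation=cv2.INTER_CUBIC)
a=np.hstack([crop("dA",(250,100),160,120,2.5),crop("dB",(180,100),160,120,2.5)])
b=np.hstack([crop("gA",(255,110),100,75,4),crop("gB",(185,110),100,75,4)])
cv2.imwrite("pics/crop.png",np.vstack([a,b]))
E
python3 s4.py
```

```text
whitebox corners (array([ 0.29890736, -0.41283439,  0.19475117]), [np.float64(0.0002914165837864922), np.float64(0.00029141658378634323)]) (array([ 0.47493593, -0.42416216,  0.18517136]), [np.float64(0.00012037404690923357), np.float64(0.00012037404690920623)])
handle (array([ 0.42062947, -0.34260192,  0.15116781]), [np.float64(0.00016343692971559687), np.float64(0.00016343692971562056)])
```

View pics/crop.png

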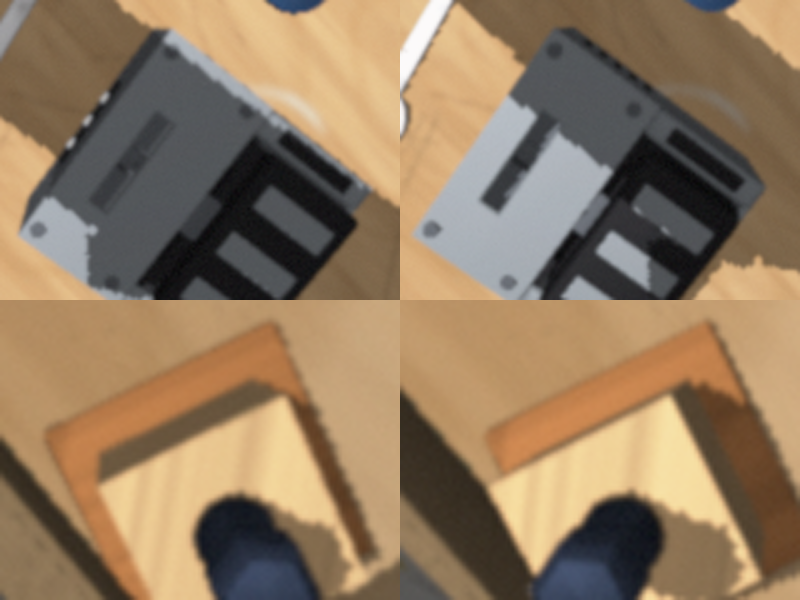

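Confirmed: the dark hexagonal handle stands in the wooden block, and the slot shows at dA (303,165) / dB (228,165). I'll take closer views of the handle's end face and keep the dock estimate for later.

```bash
cat > s5.py <<'E'
from h import *
L={n:pickle.load(open(n+".pkl","rb")) for n in("dA","dB")}
def slotpt(a,b): return tri([ray(L[n][0],(o+c[0]/2.5,100+c[1]/2.5),L[n][1]) for n,o,c in(("dA",250,a),("dB",180,b))])
for a,b in(((132.5,162),(120,162)),((38,230),(31,230)),((171,52),(153,49)),((112,284),(108,282)),((246,111),(234,109))): print(slotpt(a,b))
out=[]
for n,d in(("hA",(-.02,-.02)),("hB",(.02,.02))):
    p,ps,D=view(n,[.4215+d[0],-.342+d[1],.285],-45,("screwdriver_grip",))
    c=np.array(proj(p,(.4215,-.342,.193),ps)); o=(c-[60,60]).astype(int); print(n,c,o, p["K"][0,0])
    out.append(cv2.resize(p["color"][o[1]:o[1]+120,o[0]:o[0]+120],(400,400),interpolation=cv2.INTER_CUBIC))
cv2.imwrite("pics/hex.png",np.clip(np.hstack(out).astype(float)*1.8,0,255).astype(np.uint8)); print(read_t())
E
python3 s5.py
```

```text
(array([0.43215533, 0.04991157, 0.09897732]), [np.float64(0.00019184696489121708), np.float64(0.00019184696489117135)])
(array([ 0.42448362, -0.00293119,  0.09657673]), [np.float64(0.00015593617300071368), np.float64(0.0001559361730007847)])
(array([0.40891113, 0.09574876, 0.09809631]), [np.float64(0.0003814863099088724), np.float64(0.00038148630990892377)])
(array([0.46707101, 0.00328448, 0.09544821]), [np.float64(0.00028403019438564067), np.float64(0.00028403019438567325)])
(array([0.45224208, 0.10210855, 0.09274836]), [np.float64(0.00010532241755356877), np.float64(0.00010532241755355994)])
hA screwdriver_grip [([470.0, 170.0], 0.96, 2622), ([316.2, 199.8], 0.95, 1578), ([522.6, 85.9], 0.6, 2212), ([534.0, 39.5], 0.55, 378)]
hA [322.89902636 214.92981157] [262 154] 361.6874809139586
hB screwdriver_grip [([239.5, 199.1], 0.97, 1597), ([394.5, 173.0], 0.93, 2013), ([468.3, 80.6], 0.93, 2977)]
hB [233.96950706 213.88774783] [173 153] 361.6874809139586
8.7167
```

View pics/hex.png

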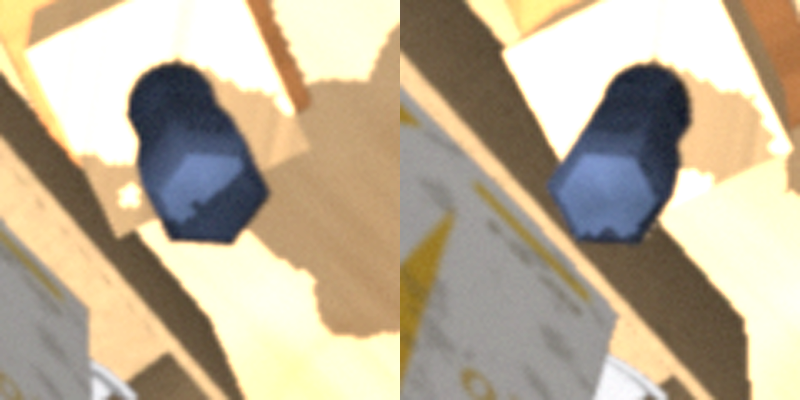

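Hex corners in the crop give end-face centres at hA (324.1,212.8) and hB (235.0,211.8). The corners lie along the image x axis at yaw −45, so the flats call for yaw −75. Now I'll grasp.

```bash
cat > s6.py <<'E'
from h import *
A,B=[pickle.load(open(n+".pkl","rb")) for n in("hA","hB")]
x,e=tri([ray(A[0],(324.1,212.8),A[1]),ray(B[0],(235.0,211.8),B[1])]); print("handle top",x,e)
y=ori(-75)
goto([x[0],x[1],.29],y); print(np.round(read_joints(),2)); f0=np.array(read_force())
print("stop",movel([x[0],x[1],.132],feed=.12,f_stop=8),read_tcp_pos())
grab(); print("w",read_grip_width(),read_tcp_pos(),np.array(read_force())-f0)
np.save("grasp.npy",np.r_[read_tcp_pos()])
print(movel([x[0],x[1],.165],feed=.06,f_stop=10),np.array(read_force())-f0)
movel([x[0],x[1],.355],feed=.2); print(np.array(read_force())-f0,read_grip_width(),read_t())
E
python3 s6.py
```

```text
handle top [ 0.42095908 -0.34038827  0.1930916 ] [np.float64(1.1242274072984841e-05), np.float64(1.1242274072993811e-05)]
[-0.1   0.39  0.91  1.8  -0.34  1.12  1.19]
stop False [ 0.42137242 -0.34071101  0.13262889]
w 0.26868833016172516 [ 0.42092859 -0.34049     0.1322244 ] [-1.08102529  0.76778256  3.5538493 ]
False [-1.16540934  0.98168416 -2.84669173]
[-1.68235334  0.24519815 -1.41582694] 0.2699699642629412 13.0583
```

Width 0.27 matches 23 mm across flats. Next I carry it over the slot and look.

```bash
cat > s7.py <<'E'
from h import *
L={n:pickle.load(open(n+".pkl","rb")) for n in("dA","dB")}
q=[onz(ray(L[n][0],(o+c[0]/2.5,100+c[1]/2.5),L[n][1]),.0955) for n,o,c in(("dA",250,(132.5,162)),("dB",180,(120,162)))]
print(q); s=np.mean(q,0); np.save("slot.npy",s)
movel([s[0],s[1],.355],feed=.25); movel([s[0],s[1],.246],feed=.2); sleep(.3)
ps=pose(); p=capture("wrist"); print(ps,read_t())
for t in("slot","screwdriver_tip","screwdriver_grip"): print(t,[(np.round(d["at"],1).tolist(),round(d["conf"],2)) for d in spot_in(t,p)])
tip=ps[0]-[0,0,.128]; print("tip px pred",proj(p,tip,ps),"slot px pred",proj(p,s,ps))
pickle.dump((p,ps),open("ov.pkl","wb"))
c=np.array(proj(p,s,ps)).astype(int)-[70,52]; print("crop origin",c)
cv2.imwrite("pics/ov.png",cv2.resize(p["color"][c[1]:c[1]+105,c[0]:c[0]+140],(800,600),interpolation=cv2.INTER_CUBIC))
T=capture("side"); print("side tip/slot pred",proj(T,tip),proj(T,s)); cv2.imwrite("pics/sd.png",T["color"])
E
python3 s7.py
```

```text
[array([0.43254756, 0.04982816, 0.0955    ]), array([0.43230587, 0.04903353, 0.0955    ])]
(array([0.43292229, 0.04958992, 0.24671374]), array([ 1.01526905,  1.32113356, -1.01277782])) 15.8083
slot [([297.4, 168.5], 0.8)]
screwdriver_tip [([462.0, 295.8], 0.9), ([280.1, 315.1], 0.76)]
screwdriver_grip [([462.1, 295.6], 0.83), ([279.8, 318.4], 0.7)]
tip px pred [np.float64(279.8540913439516), np.float64(202.16512000889068)] slot px pred [np.float64(279.22745547209513), np.float64(195.2276581306317)]
crop origin [209 143]
side tip/slot pred [np.float64(188.5159675380435), np.float64(164.23635944945025)] [np.float64(190.3252509456408), np.float64(171.24355325022185)]
```

View pics/ov.png

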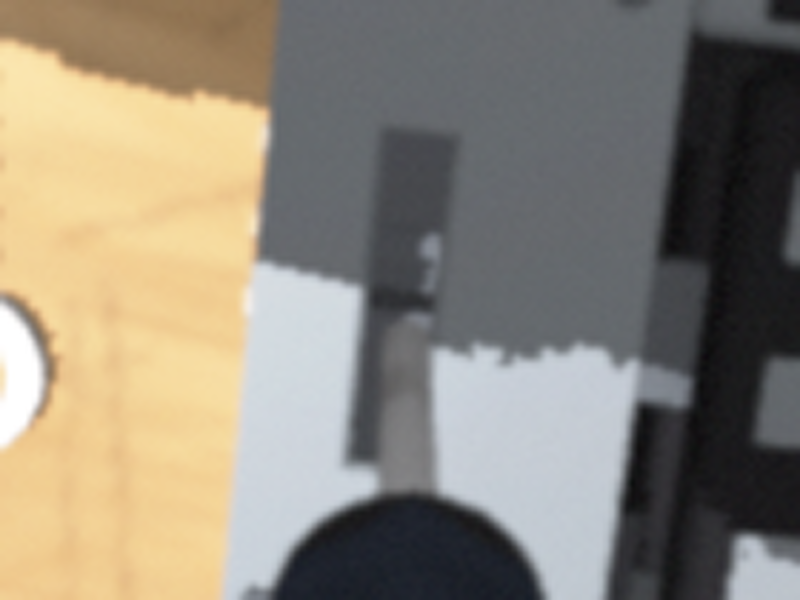

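The blade tip shows at px (280.4,~202) and the slot centre at (279.5,195), which matches the prediction. The tip is about 0.6 mm towards +x, so I'll correct that and feel along the ledge.

```bash
cat > s8.py <<'E'
from h import *
s=np.load("slot.npy"); ps,_=pose(); err=ps[:2]-s[:2]
c=s[:2]-[.0006,.0001]-err; ya=np.array([-.151,.9885])
movel([*c,.246],feed=.05); sleep(.2); f0=np.array(read_force())
print("entry",movel([*c,.199],feed=.03,f_stop=4),read_tcp_pos(),np.array(read_force())-f0)
for k in(0,7,-7,14,-14):
    a=c+ya*k*.001
    hit=movel([*a,.199],feed=.03,f_stop=5)
    if hit: print(k,"side hit",read_tcp_pos(),np.array(read_force())-f0); break
    sleep(.15); f1=np.array(read_force())
    h=movel([*a,.178],feed=.02,f_stop=4); z=read_tcp_pos(); f=np.array(read_force())-f1
    print(k,h,np.round(z,4),f.round(1),round(read_t(),2))
    if z[2]<.1895: np.save("gap.npy",np.r_[a,z[2],k]); break
    movel([*a,.199],feed=.05)
E
python3 s8.py
```

```text
entry False [0.43188995 0.04931847 0.19913897] [0.03164468 0.3169943  0.76469021]
0 True [0.4314 0.0492 0.1831] [0.3 0.  3.1] 19.33
```

The gap is right at the centre: the tip stopped about 40 mm down, on something soft. Now I press in 1 mm steps while watching the force and the pack.

```bash
cat > s9.py <<'E'
from h import *
g=np.load("gap.npy"); T0=capture("side"); cv2.imwrite("pics/pre.png",T0["color"]); reg=T0["color"][125:185,195:250].astype(int)
z=read_tcp_pos()[2]; zc=z
for i in range(10):
    zc-=.001; hit=movel([g[0],g[1],zc],feed=.012,f_stop=5); sleep(.08)
    F=np.array(read_force()); zz=read_tcp_pos()[2]; P=capture("side"); d=np.abs(P["color"][125:185,195:250].astype(int)-reg).mean()
    print(i,hit,round(zz,4),F.round(1),round(d,1),[np.round(q["at"]).tolist() for q in spot_in("pack_top",P)[:1]])
    if hit or F[2]>16 or d>12: break
cv2.imwrite("pics/post.png",P["color"]); print(read_t())
E
python3 s9.py
```

```text
0 False 0.1823 [-2.1 -1.   4.6] 1.3 [[214.0, 158.0]]
1 False 0.1812 [-0.9 -0.3  5.4] 1.7 [[216.0, 157.0]]
2 False 0.1802 [-1.5 -0.8  5.7] 2.2 [[217.0, 157.0]]
3 False 0.1791 [-2.2  0.3  6. ] 2.7 [[215.0, 157.0]]
4 False 0.1782 [-1.  -0.3  6.3] 14.9 [[216.0, 154.0]]
21.55
```

```bash
cat > s10.py <<'E'
from h import *
g=np.load("gap.npy"); sleep(.3); P=capture("side"); F=read_force()
z=read_tcp_pos()[2]
print(np.round(F,1),movel([g[0],g[1],.20],feed=.04),np.round(read_force(),1)); movel([g[0],g[1],.25],feed=.08)
Q=capture("side"); pre=cv2.imread("pics/pre.png")
cv2.imwrite("pics/cmp.png",cv2.resize(np.hstack([i[110:230,160:260] for i in(pre,P["color"],Q["color"])]),(800,320),interpolation=cv2.INTER_CUBIC))
print(read_tcp_pos(),read_t())
E
python3 s10.py
```

```text
[-2.2  0.4  5.4] False [ 0.2 -0.1 -1.7]
[0.43135094 0.04924735 0.24951752] 23.4167
```

View pics/cmp.png

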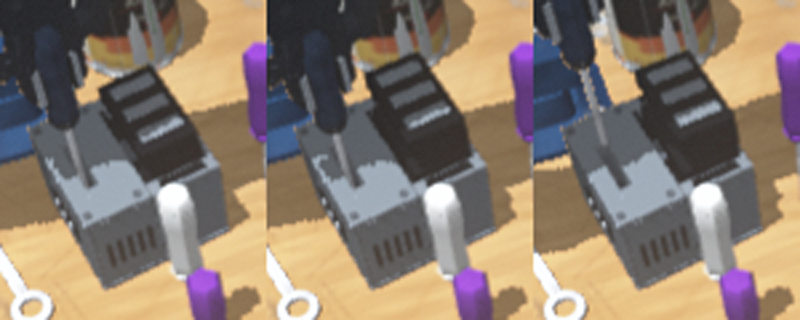

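The crop shows the pack popped up (middle frame), and it stays up with the blade withdrawn (right frame). Now I return the screwdriver to the stand.

```bash
cat > s11.py <<'E'
from h import *
G=np.load("grasp.npy"); p,_=pose(); movel([p[0],p[1],.355],feed=.2); movel([G[0],G[1],.355],ori(-75),feed=.25); movel([G[0],G[1],.24],feed=.15); sleep(.3)
e=np.array(read_tcp_pos())[:2]-G[:2]; print("err",e,np.round(read_ee_rot(),3)); c=G[:2]-e
movel([*c,.238],feed=.05); f0=np.array(read_force())
print(movel([*c,.150],feed=.05,f_stop=5),read_tcp_pos(),np.array(read_force())-f0)
E
python3 s11.py
```

```text
err [ 0.00026613 -0.00012866] [ 1.014  1.321 -1.014]
False [ 0.42081079 -0.34048745  0.15023444] [0.01526171 0.10003894 0.56752665]
```

```bash
cat > s12.py <<'E'
from h import *
G=np.load("grasp.npy"); p,_=pose(); c=p[:2]
f0=np.array(read_force()); h=movel([*c,.131],feed=.03,f_stop=4); print(h,read_tcp_pos(),np.array(read_force())-f0)
gripper_open(); sleep(.2); print(read_grip_width(),np.array(read_force()).round(1))
p=read_tcp_pos(); movel([p[0],p[1],.30],feed=.15); sleep(.2)
view("fin",[G[0]-.02,G[1]-.02,.30],-75,("screwdriver_grip",))
goto([.40,-.20,.40],ori(-75)); ps=pose(); S,T=capture("side"),capture("top")
for t in("screwdriver_grip","pack_top"): print(t,[np.round(d["at"]).tolist() for d in spot_in(t,S)])
a=S["color"]; b=T["color"]; fin=cv2.imread("pics/fin.png")
cv2.imwrite("pics/final.png",np.hstack([a[90:410,120:320],b[120:440,170:430][:300],][:1]+[cv2.resize(fin,(400,320))]))
print(read_t())
E
python3 s12.py
```

```text
True [ 0.42066608 -0.34032728  0.13213835] [-0.90146427  1.12882736  7.61262553]
0.9996543929065618 [-0.  -0.8 -1. ]
fin screwdriver_grip [([312.0, 180.0], 0.82, 1407), ([435.0, 80.7], 0.61, 2461), ([396.2, 7.7], 0.55, 86)]
screwdriver_grip [[256.0, 145.0], [236.0, 232.0], [243.0, 331.0], [263.0, 265.0], [226.0, 196.0]]
pack_top [[219.0, 156.0]]
33.4083
```

View pics/final.png

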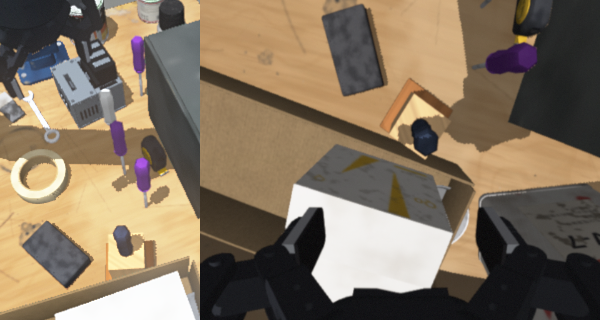

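The screwdriver stands in its block, the pack is still raised (side px ~219,152), all the bystanders are in place, and the gripper is clear.

```bash
python3 -c "
from station import *
print(read_t(),read_force()); print(finish_job())"
```

```text
33.4083 [0.16759966 0.46719103 1.23733235]
the job is handed in; nothing more can be done
None
```

The battery pack is popped up in the dock, the screwdriver is back in its stand, and the job was handed in at 33.4 s of the 61 s allowed.

- **Finding the tab:** I took the dark-handled screwdriver from the wooden block and lowered its blade through the slot. The first probe, at the slot's centre, went past ledge depth and stopped softly about 40 mm down, so I did not have to search further along the ledge.
- **Pressing it:** I pressed in 1 mm steps, and the force reading stayed at or below about 6.5 N until the pack popped up. The side picture showed it still raised after I withdrew the blade.
- **Putting the screwdriver back:** It slid into the hole freely and touched down at its original height with about 8 N. I then released it and backed off.
- **Last checks:** The final pictures showed the screwdriver upright in its stand, the pack still up and the nearby objects in place. The gripper was open and touching nothing. I did not measure the pack's exact rise; I judged it by comparing pictures before and after. No check failed or disagreed.

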